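# Turn the seasoning carousel to the red-capped jar and hold it

### The job

Turn the seasoning carousel (the bar handle at its centre is there for that) until the jar with the red cap stands squarely in front of the yellow arrow on the foot, and hold the turntable still there: finish while still gripping it, do not let go. Leave all four jars standing in their cups, and do not disturb the bowl, the mug or the wooden mould.

Things in the scene. Friction and masses are not known exactly. Their poses are not given: they have to be found in the camera images.
- foot: the black foot of the carousel, fixed to the table: a disc 210 mm across, 16 mm high, with a flat tongue (50 mm wide, 12 mm high) reaching 195 mm out from the centre and carrying a yellow arrow. Origin: centre of the underside, on the carousel's upright axis, at table height. Tongue and arrow point along its own -x axis: that is the carousel's front
- arrow_tip (a point): the tip of the yellow arrow, on top of the tongue, 192 mm from the carousel's axis along the foot's -x and 13 mm above the table
- turntable: round wooden turntable, 252 mm across, top 34 mm above the table. Turns freely either way, no stops, about its upright axis (friction 0.05 N m, damping 0.04 N m s/rad, no spring). Carries four steel cups (73 mm wide, 20 mm high) centred 85 mm from the axis on its own +x, +y, -x, -y, each with one loose jar (3 mm play), a 22 mm column and the handle. Origin: on the axis, 22 mm above the table; z up
- handle (a point): centre of the black bar handle on top of the column, on the carousel's axis, 177 mm above the table. The bar is 60 mm long along the turntable's x, 16 mm thick along its y, 40 mm tall (157 to 197 mm above the table); it turns with the turntable, whose axes the point shares. The jars' caps end 121 mm above the table, below the bar
- jar_red: the marked jar: white ceramic with a red band and a red screw cap, 60 mm in diameter, 85 mm tall, upright in one of the four cups (which one varies). Origin: centre of its underside, 36 mm above the table
- jar_a: a white ceramic jar with a grey band and a bare steel screw cap, same size as jar_red, upright in another cup of the turntable. Origin: centre of its underside
- jar_b: a white ceramic jar with a grey band and a bare steel screw cap, same size as jar_red, upright in another cup of the turntable. Origin: centre of its underside
- jar_c: a white ceramic jar with a grey band and a bare steel screw cap, same size as jar_red, upright in another cup of the turntable. Origin: centre of its underside
- bowl: bystander: a loose steel bowl, 130 mm across, 55 mm high, on the table. Origin: centre of its underside
- mould: bystander: a loose square wooden frame (cake mould), 130 mm a side, 45 mm high, on the table. Origin: centre of its underside
- mug: bystander: a loose blue mug, 76 mm across, 85 mm high, handle along its +y, on the table. Origin: centre of its underside
Mind the look-alikes: they are no part of the job. Leave any orange or turquoise look-alike of the jar_b alone. Leave any green look-alike of the jar_red alone.

How it is judged:
At the end, for the whole second after the job is handed in: Red-capped jar on the arrow's side, within 12 mm sideways of the arrow's centre line; fingers hold the turntable with over 2 N, at rest (under 0.05 rad/s); four jars upright (0.15 rad) in their cups (85 +-12 mm from the axis, raised under 10 mm); bowl, mug, mould within 30 mm of their start (x of jar_red in the frame of foot below -0.07 m and y of jar_red in the frame of foot between -0.012 and 0.012 m and contact force between the fingers and turntable above 2 N and angular speed of turntable below 0.05 rad/s and angle between each of jar_red, jar_a, jar_b, jar_c's own z axis and vertical below 0.15 rad and z of each of jar_red, jar_a, jar_b, jar_c in the frame of foot below 0.046 m and horizontal distance between jar_red and handle between 0.073 and 0.097 m and horizontal distance between jar_a and handle between 0.073 and 0.097 m and horizontal distance between jar_b and handle between 0.073 and 0.097 m and horizontal distance between jar_c and handle between 0.073 and 0.097 m and distance of each of bowl, mould, mug from where it was at the start of the episode below 0.03 m); the arm keeps its last pose, push and grip.
It fails at once if a jar is lifted out of its cup or knocked over (z of any of jar_red, jar_a, jar_b, jar_c in the frame of foot above 0.056 m or angle between any of jar_red, jar_a, jar_b, jar_c's own z axis and vertical above 0.35 rad).
It fails at once if the bowl, mug or mould is pushed away or tipped over (distance of any of bowl, mould, mug from where it was at the start of the episode above 0.03 m or angle between any of bowl, mould, mug's own z axis and vertical above 0.35 rad).
It also fails if it takes over 48 s, if anything falls off the work surface, if the arm or the gripper's body presses on something with over 40 N, if the wrist force passes 120 N, or if a joint passes its speed limit or range.

### The arm

A 6-joint arm with a two-finger parallel gripper is mounted at the origin on the work surface. World frame = base frame: x ahead of the robot, y to its left, z up, the work surface at z = 0. Lengths are in m, angles in rad, forces in N, time in s.
With the tool pointing down it reaches from about 0.4 to 0.925 m from the base axis. Payload 3.4 kg.
Tool frame: the origin (TCP) lies at the very end of the fingers, on their centre line; the grasp point (between the pads) lies 19 mm behind it (bot.tcp_to_grasp is the distance from the TCP to the grasp point, in m); z points along the fingers, y is the line along which they close (so a half turn about z gives the same grasp; the last joint's range is limited). The gripper opens to 85 mm and grips with 20 to 120 N. Pads are 22 mm wide; open, the fingers measure 114 mm over their backs; the gripper's body (76 mm by 85 mm) begins 54 mm behind the grasp point. The pads swing forward as they close: fully open they stand 13 mm farther back than shut.
Start: joints at [1.248, 0.307, 1.506, -0, 1.328, -0.073], TCP at [0.142, 0.557, 0.231] pointing down, gripper open.
Joint ranges: [-3.12, 3.12], [-1.05, 2.28], [0.14, 2.33], [-1.42, 4.57], [0.1, 2.73], [-2.68, 2.68]. Speed limits (rad/s): [2.57, 2.57, 3.14, 3.14, 3.14, 3.14].

### API

Orientations are given as a unit quaternion [x, y, z, w].
In Python, from station import bot, optics, finish_job gives the robot as it stands. The module is installed in compiled form; this text tells all that it offers.
- The arm moves only by the tool move_arm, never from a script. Its argument "deltas" is a list that holds one entry, the list of rows, each a list of 7 numbers: the shift along the world's x, y, z in mm, then the turn, a rotation vector about the world's x, y, z in degrees, then the closure, from -1 (fully open) to 1 (shut). In form: [[[dx, dy, dz, wx, wy, wz, gripper], ...]]. A call has 1 to 8 rows; each row is the pose to reach, as a shift and turn from the pose commanded when the call began; what a row does not reach only later rows make up. A row lasts 1/10 s, in which the tool goes at most 50 mm and 8.59 degrees, less where a joint would pass 70% of its speed; a pose out of reach is approached as far as the arm can. A call with a gripper value outside its range is refused whole. The fingers move at their own pace and stop on an object; the grip force is fixed at half the most. Time passes only in rows, so rows that repeat a pose let the fingers close. It gives the time, the measured TCP pose, the force, the opening and the grip force at its end, in the units of the state.
- bot.get_obs(): the state, without advancing time (a new reading comes with each control period).
- optics.snapshot(name): name is "scene" or "top" or "wrist"; returns the picture (480x640x3 uint8, red, green, blue); there is no depth.
- optics.calibration(name): a dict with "fx", "fy", "cx", "cy" (pixels), "k1" (the pictures are not rectified: a ray, as slopes to the right and down, at radius r is drawn at 1 + k1 r^2 times it, then the intrinsics apply), "view" (4x4, takes a point from world to camera coordinates). Camera axes: x right, y down, z forward; pixel columns grow to the right and rows downward; lengths in m; the calibration is good to about 2 mm. A picture is of the moment at which its call begins: read the wrist's pose just before it. calibration takes no time and is no camera call; for the wrist camera it gives the pose at the moment of the call.
- finish_job(): hands the job in; it is judged then, once.
The state is a dict: "t": time; "qpos": joint angles; "dq": joint speeds; "joint_efforts": joint torques, N m; "tcp_pos": TCP position; "ee_rot": TCP orientation; "force": force on the tool from outside, world axes, zero at the start; "ft_torque": the same for the moment, N m; "gripper_width": opening from 0.0 (shut) to 1.0 (fully open); "finger_force": force on a finger pad.
Only numpy, scipy, OpenCV 4.12 (cv2) and the standard library are available. Lean on these libraries where they do the work, as an engineer would, in place of code of your own. Each camera call takes 0.05 s, during which the arm holds its last target. There are 200 camera calls.

## Working session

There is one attempt and no reset: what is moved stays moved. The work goes in short steps, Python scripts to look and compute and a tool call to move; the robot and the scene stay as the last step left them, time stands still between calls to the robot, and variables do not carry over. Pictures are saved under pics/ and viewed, at most 10 in all, crops included, and the job is handed in when it is done.

Besides the shell and the picture viewer there is one more tool, called as name(argument=value, ...), one argument or row to a line, values as JSON. move_arm: Moves the arm, as the interface text tells. Its arguments: {"type":"object","properties":{"deltas":{"type":"array","items":{"type":"array","items":{"type":"array","items":{"type":"number"}}}}},"required":["deltas"]}

```bash
mkdir -p pics
python3 - <<'E'
from station import bot, optics
import cv2
for n in("scene","top"):
    cv2.imwrite(f"pics/{n}0.png",optics.snapshot(n)[:,:,::-1])
    c=optics.calibration(n);print(n,{k:c[k] for k in c if k!="view"});print(c["view"])
print(bot.get_obs()["ee_rot"],bot.get_obs()["tcp_pos"],bot.tcp_to_grasp)
E
```

```text
scene {'fx': 592.9318445439338, 'fy': 592.9318445439338, 'cx': 319.67605864660885, 'cy': 240.60726008778212, 'k1': 0.019251006888475954}
[[ 0.21269925  0.97710917 -0.00408757 -0.12619076]
 [ 0.72957486 -0.16159541 -0.66453552 -0.36247704]
 [-0.64998428  0.13836402 -0.7472455   1.87360222]
 [ 0.          0.          0.          1.        ]]
top {'fx': 434.7007853758549, 'fy': 434.7007853758549, 'cx': 320.58029364503017, 'cy': 237.40882617200285, 'k1': 0.010603749009427173}
[[-0.01915055 -0.99977095  0.00955547  0.00800525]
 [-0.9926887   0.01787397 -0.119372    0.65127654]
 [ 0.11917387 -0.01177165 -0.99280361  1.02458726]
 [ 0.          0.          0.          1.        ]]
[ 1.24577178e-01  9.92209496e-01 -8.99244225e-04 -1.83262115e-04] [0.14196897 0.55655073 0.2304885 ] 0.0187
```

View pics/scene0.png

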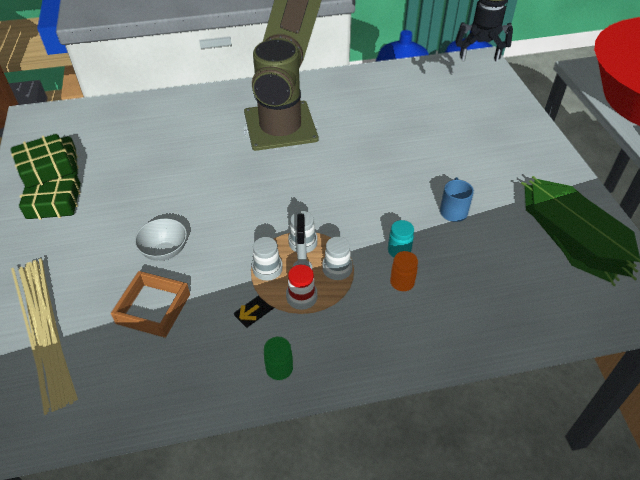

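View pics/top0.png

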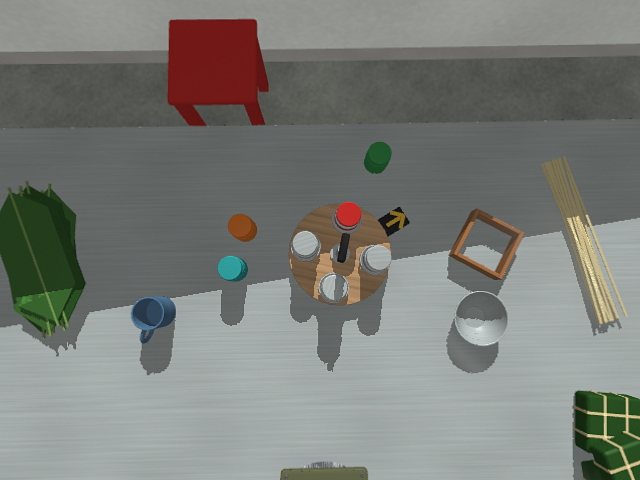

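The red-capped jar shows at scene (301,275) and top (348,215). The green look-alike is at scene (279,358) and top (378,157), standing off the carousel, so it isn't the one. The arrow tip is near scene (238,318) and top (406,217). I'll check this in an enlarged crop.

Run:
```python
import cv2,numpy as np
a=cv2.imread("pics/scene0.png")[200:340,225:365];b=cv2.imread("pics/top0.png")[185:325,280:420]
r=lambda x:cv2.resize(x,(400,400),interpolation=cv2.INTER_CUBIC)
cv2.imwrite("pics/crop.png",np.hstack([r(a),r(b)]))
```

```text
(no output)
```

View pics/crop.png

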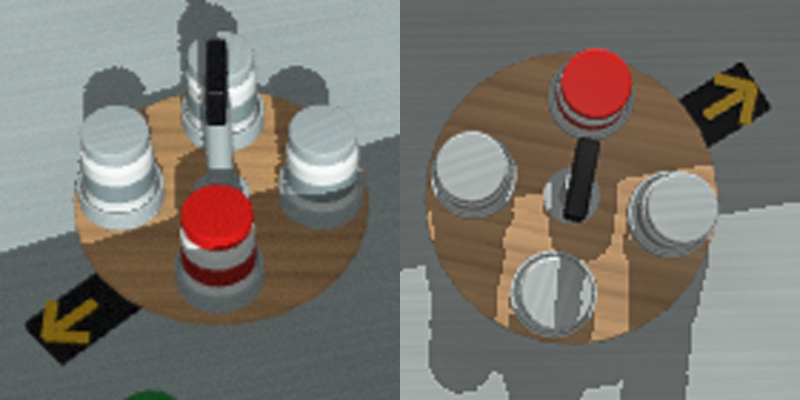

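The crop confirms it: the red cap is on the carousel and the tongue points lower left (scene), upper right (top). Next I'll triangulate.

```bash
cat > h.py <<'E'
import numpy as np,cv2
from station import bot,optics
def ray(n,px,c=None):
    c=c or optics.calibration(n);V=np.array(c["view"])
    K=np.array([[c["fx"],0,c["cx"]],[0,c["fy"],c["cy"]],[0,0,1.]])
    u=cv2.undistortPoints(np.array([[px]],float),K,np.array([c["k1"],0,0,0.]))[0,0]
    R=V[:3,:3];return -R.T@V[:3,3],R.T@np.array([u[0],u[1],1])
def atz(n,px,z,c=None):
    o,d=ray(n,px,c);return o+d*(z-o[2])/d[2]
def tri(rs):
    A=0;b=0
    for o,d in rs:
        d=d/np.linalg.norm(d);P=np.eye(3)-np.outer(d,d);A=A+P;b=b+P@o
    return np.linalg.solve(A,b)
E
python3 - <<'E'
from h import *
S=lambda x,y:(225+x/2.857,200+y/2.857);T=lambda x,y:(280+(x-400)/2.857,185+y/2.857)
np.set_printoptions(precision=4,suppress=True)
for n,s,t,z in(("red",(217,216),(597,83),.121),("left/T right",(114,133),(684,207),.121),("R",(323,134),(474,167),.121),("back",(219,60),(554,293),.121),("tongue end",(45,342),(755,84),.012),("handle",(217,66),(583,178),.197)):
    print(n,tri([ray("scene",S(*s)),ray("top",T(*t))]),atz("scene",S(*s),z)[:2],atz("top",T(*t),z)[:2])
print("bar ends T",[atz("top",T(*p),.197)[:2] for p in((590,139),(576,218))],"S",[atz("scene",S(*p),.197)[:2] for p in((217,40),(217,92))])
print("disc T",[atz("top",T(*p),.034)[:2] for p in((425,197),(718,197),(571,344),(571,51))])
print(ray("scene",(0,0))[0],ray("top",(0,0))[0])
E
```

```text
red [ 0.695  -0.0668  0.1162] [ 0.6993 -0.0652] [ 0.6938 -0.0686]
left/T right [ 0.5944 -0.1325  0.1187] [ 0.5971 -0.1305] [ 0.5937 -0.1344]
R [0.6296 0.0333 0.1154] [0.6348 0.0351] [0.6284 0.0302]
back [ 0.5286 -0.0306  0.114 ] [ 0.5352 -0.0314] [ 0.5285 -0.0306]
tongue end [ 0.71   -0.2149  0.0109] [ 0.7115 -0.2126] [ 0.7093 -0.2171]
handle [ 0.6113 -0.0483  0.1963] [ 0.6126 -0.0461] [ 0.6108 -0.0505]
bar ends T [array([ 0.6393, -0.0564]), array([ 0.5818, -0.0447])] S [array([ 0.5848, -0.0407]), array([ 0.6396, -0.0514])]
disc T [array([0.6126, 0.0744]), array([ 0.608 , -0.1766]), array([ 0.4858, -0.0475]), array([ 0.7374, -0.0537])]
[ 1.5091 -0.1945  1.1586] [0.5246 0.0084 1.0949]
```

Carousel axis is about (0.612, -0.049). The cap and bar heights check out. The bar and red jar point at about -11.7° and the arrow at -59.4°, so the turn is about -47.7°. I'll move above the handle first.

move_arm(
  deltas=[
    [[40,-50,20,0,0,2.6,-1],[80,-100,30,0,0,2.6,-1],[120,-150,30,0,0,2.6,-1],[160,-200,30,0,0,2.6,-1],[195,-250,30,0,0,2.6,-1],[235,-300,30,0,0,2.6,-1],[235,-300,30,0,0,2.6,-1],[235,-300,30,0,0,2.6,-1]],
  ],
)

```text
t: 0.9
tcp_pos: [0.3783, 0.2545, 0.2611]
ee_rot: [0.103, 0.995, -0.0, 0.0]
force: [0.1, 0.8, -0.2]
gripper_width: 1.0
finger_force: 0.0
```

move_arm(
  deltas=[
    [[35,-45,0,0,0,0,-1],[75,-95,0,0,0,0,-1],[110,-145,0,0,0,0,-1],[150,-195,0,0,0,0,-1],[190,-245,0,0,0,0,-1],[235,-305,0,0,0,0,-1],[235,-305,0,0,0,0,-1],[235,-305,0,0,0,0,-1]],
  ],
)

```text
t: 1.7
tcp_pos: [0.6137, -0.0509, 0.2605]
ee_rot: [0.103, 0.995, -0.0, -0.0]
force: [0.5, 0.7, 0.8]
gripper_width: 1.004
finger_force: 0.0
```

Run:
```python
from h import *
from scipy.spatial.transform import Rotation as R
o=bot.get_obs();print(o["t"],o["tcp_pos"],R.from_quat(o["ee_rot"]).as_matrix().round(3),o["qpos"])
c=optics.calibration("wrist");im=optics.snapshot("wrist");cv2.imwrite("pics/w1.png",im[:,:,::-1])
V=np.array(c["view"]);K=np.array([[c["fx"],0,c["cx"]],[0,c["fy"],c["cy"]],[0,0,1.]])
P=lambda p:cv2.projectPoints(np.array([p],float),cv2.Rodrigues(V[:3,:3])[0],V[:3,3],K,np.array([c["k1"],0,0,0.]))[0].ravel().round()
print(P((.612,-.049,.197)),P((.641,-.055,.197)),P((.583,-.043,.197)))
```

```text
1.7 [ 0.61365681 -0.05088243  0.26054375] [[-0.979  0.205 -0.   ]
 [ 0.205  0.979 -0.001]
 [ 0.    -0.001 -1.   ]] [-1.50930107e-01  3.44365458e-01  1.37332502e+00 -6.42495271e-04
  1.42405609e+00 -1.51537973e+00]
[318. 254.] [318. 299.] [318. 205.]
```

View pics/w1.png

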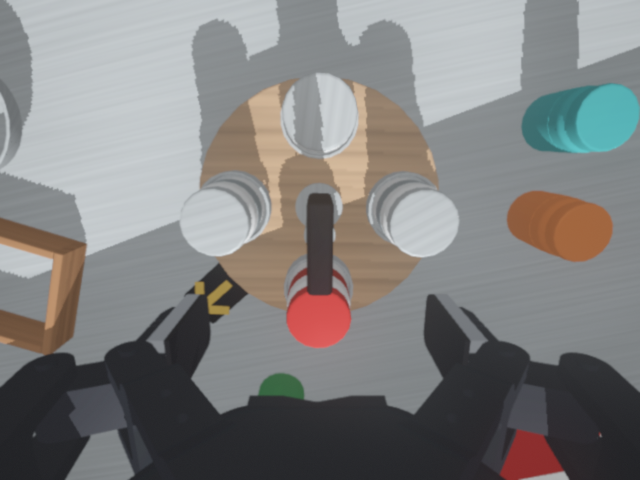

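Wrist view: bar from (319,195) to (319,295), squarely aligned. Caps at (319,312) red, (319,115), (217,222) and (425,222); arrow tip about (214,310). I'll refine the axis from this.

Run:
```python
from h import *
w=lambda p,z:atz("wrist",p,z)[:2].round(4)
c=[w(p,.121) for p in((319,312),(319,117),(218,222),(424,222))]
print(c,np.mean(c,0),"bar",w((319,195),.197),w((319,295),.197),"arrow",w((208,309),.013))
print("disc",w((200,194),.034),w((438,194),.034),w((319,313),.034),w((319,77),.034))
```

```text
[array([ 0.6901, -0.0682]), array([ 0.5342, -0.0355]), array([ 0.5958, -0.1315]), array([0.6299, 0.0306])] [ 0.6125  -0.05115] bar [ 0.5809 -0.0455] [ 0.6418 -0.0583] arrow [ 0.712  -0.2077]
disc [ 0.5768 -0.1698] [0.6274 0.0705] [ 0.7337 -0.0771] [ 0.4929 -0.0267]
```

move_arm(
  deltas=[
    [[-2,0,-25,0,0,0,-1],[-2,0,-50,0,0,0,-1],[-2,0,-75,0,0,0,-1],[-2,0,-98,0,0,0,-1],[-2,0,-98,0,0,0,-1],[-2,0,-98,0,0,0,-1]],
  ],
)

```text
t: 2.35
tcp_pos: [0.6098, -0.0476, 0.163]
ee_rot: [0.102, 0.995, 0.0, -0.001]
force: [0.4, -0.7, 0.6]
gripper_width: 1.0
finger_force: 0.0
```

move_arm(
  deltas=[
    [[0,0,0,0,0,0,1],[0,0,0,0,0,0,1],[0,0,0,0,0,0,1],[0,0,0,0,0,0,1],[0,0,0,0,0,0,1],[0,0,0,0,0,0,1],[0,0,0,0,0,0,1],[0,0,0,0,0,0,1]],
  ],
)

```text
t: 3.15
tcp_pos: [0.6103, -0.0485, 0.164]
ee_rot: [0.102, 0.995, -0.001, 0.0]
force: [-2.4, -3.8, 5.7]
gripper_width: 0.178
finger_force: 60.8
```

Gripped: the opening is about 15 mm, matching the 16 mm bar. Now turning gently.

move_arm(
  deltas=[
    [[0,0,0,0,0,-1.5,1],[0,0,0,0,0,-4,1],[0,0,0,0,0,-7,1],[0,0,0,0,0,-10,1],[0,0,0,0,0,-13,1],[0,0,0,0,0,-16,1],[0,0,0,0,0,-18,1],[0,0,0,0,0,-19,1]],
  ],
)

```text
t: 3.95
tcp_pos: [0.6102, -0.0485, 0.164]
ee_rot: [0.265, 0.964, -0.0, 0.0]
force: [-1.6, -2.0, 6.0]
gripper_width: 0.175
finger_force: 60.8
```

move_arm(
  deltas=[
    [[0,0,0,0,0,-2,1],[0,0,0,0,0,-5,1],[0,0,0,0,0,-9,1],[0,0,0,0,0,-13,1],[0,0,0,0,0,-17,1],[0,0,0,0,0,-21,1],[0,0,0,0,0,-24,1],[0,0,0,0,0,-25,1]],
  ],
)

```text
t: 4.75
tcp_pos: [0.6102, -0.0485, 0.164]
ee_rot: [0.468, 0.884, -0.0, 0.0]
force: [-1.9, -2.3, 5.9]
gripper_width: 0.182
finger_force: 60.9
```

Run:
```python
from h import *
from scipy.spatial.transform import Rotation as R
o=bot.get_obs();m=R.from_quat(o["ee_rot"]).as_matrix();print(o["t"],o["tcp_pos"],o["force"],o["ft_torque"],o["finger_force"],"bar deg",np.degrees(np.arctan2(m[1,1],m[0,1]))-90)
a=optics.snapshot("scene")[:,:,::-1];b=optics.snapshot("top")[:,:,::-1]
cv2.imwrite("pics/s2.png",a);cv2.imwrite("pics/t2.png",b)
r=lambda x:cv2.resize(x,(400,400),interpolation=cv2.INTER_CUBIC)
cv2.imwrite("pics/crop2.png",np.hstack([r(a[200:340,225:365]),r(b[185:325,280:420])]))
```

```text
4.75 [ 0.61024103 -0.04848495  0.16402256] [-1.88486543 -2.2530077   5.88388193] [-0.39917153  0.35596371  0.14784605] 60.8535772562027 bar deg -55.79700048412588
```

View pics/crop2.png

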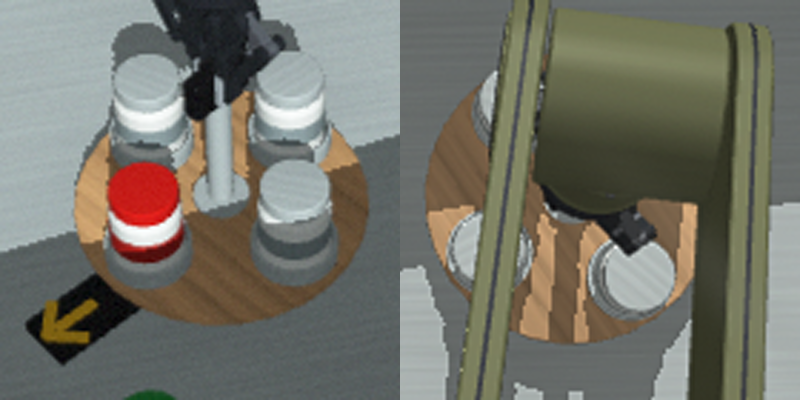

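Red cap now at crop (144,194), nearly over the arrow; other caps at (148,78), (290,82) and (295,189). Next I'll check the residual angle, adding a wrist picture.

Run:
```python
from h import *
S=lambda x,y,z:atz("scene",(225+x/2.857,200+y/2.857),z)[:2]
c=[S(*p,.121) for p in((144,194),(148,78),(290,82),(295,189))];C=np.mean(c,0)
an=lambda v:np.degrees(np.arctan2(v[1],v[0])).round(1)
print(np.round(c,4),C,"jar from centre",an(c[0]-C),"from back jar",an(c[0]-c[2]))
q=[S(*p,.012) for p in((27,320),(63,364),(97,273),(143,307),(42,340))]
print(np.round(q,4),"edges",an(q[0]-q[2]),an(q[1]-q[3]),"end edge+90",an(q[0]-q[1]),"mid-axis",an((q[0]+q[1])/2-C),"tip",an(q[4]-C))
im=optics.snapshot("wrist");cv2.imwrite("pics/w2.png",im[:,:,::-1])
```

```text
[[ 6.653e-01 -1.171e-01]
 [ 5.428e-01 -9.340e-02]
 [ 5.729e-01  2.160e-02]
 [ 6.860e-01  1.000e-04]] [ 0.61675706 -0.04720029] jar from centre -55.2 from back jar -56.3
[[ 0.6869 -0.2242]
 [ 0.7356 -0.2011]
 [ 0.6521 -0.1614]
 [ 0.6946 -0.1294]
 [ 0.7091 -0.2147]] edges -61.1 -60.2 end edge+90 -154.6 mid-axis -60.3 tip -61.1
```

View pics/w2.png

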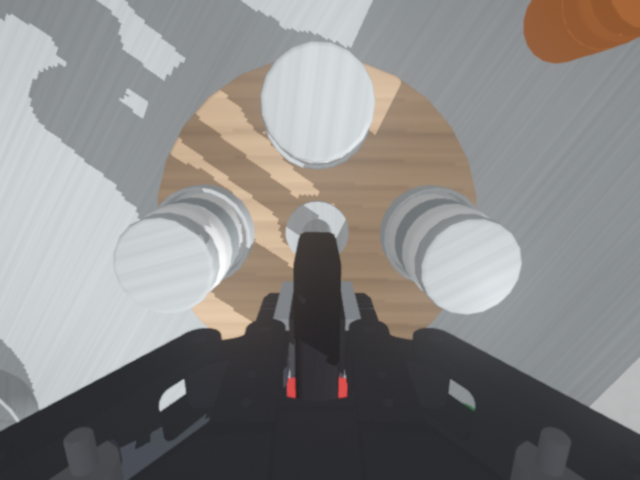

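The bar is still square in the fingers, with the jars at (318,95), (165,262) and (470,262) all seated. The arrow lies about 4° further on, so I'll turn -4° more.

move_arm(
  deltas=[
    [[0,0,0,0,0,-1,1],[0,0,0,0,0,-2.5,1],[0,0,0,0,0,-3.5,1],[0,0,0,0,0,-4,1],[0,0,0,0,0,-4,1],[0,0,0,0,0,-4,1],[0,0,0,0,0,-4,1],[0,0,0,0,0,-4,1]],
  ],
)

```text
t: 5.7
tcp_pos: [0.6102, -0.0485, 0.164]
ee_rot: [0.498, 0.867, -0.0, 0.001]
force: [-2.2, -2.8, 5.2]
gripper_width: 0.178
finger_force: 60.9
```

Run:
```python
from h import *
a=optics.snapshot("scene")[:,:,::-1]
cv2.imwrite("pics/crop3.png",cv2.resize(a[200:340,225:365],(600,600),interpolation=cv2.INTER_CUBIC))
```

```text
(no output)
```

View pics/crop3.png

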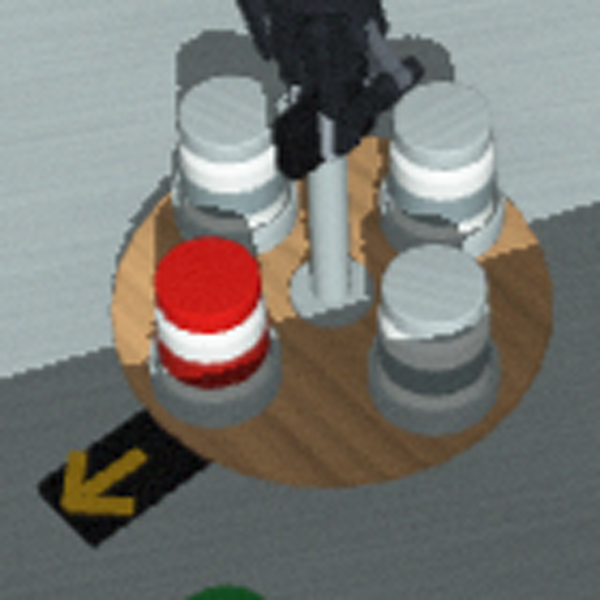

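Red cap centre at crop (207,282), opposite cap (441,121), tongue end corners (40,490) and (96,547). One final number check.

Run:
```python
from h import *
S=lambda x,y,z:atz("scene",(225+x/4.286,200+y/4.286),z)[:2]
an=lambda v:np.degrees(np.arctan2(v[1],v[0])).round(1)
c=[S(*p,.121) for p in((207,282),(222,113),(441,121),(434,284))];C=np.mean(c,0)
q=[S(*p,.012) for p in((40,490),(96,547),(146,412),(212,460))]
print(an(c[0]-C),an(c[0]-c[2]),"foot",an(q[0]-q[2]),an(q[1]-q[3]),an((q[0]+q[1])/2-C))
```

```text
-58.6 -59.5 foot -58.3 -58.7 -58.5
```

```bash
python3 -c "
from station import finish_job
print(finish_job())"
```

```text
the job is handed in; nothing more can be done
None
```

The red-capped jar stands in front of the arrow, within about 1° (roughly 1.5 mm sideways) by the last camera check; the gripper is still holding the handle at about 61 N, and the job is handed in, though no verdict came back.

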